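# Hang the calibration target and aim the camera at it

### The job

Hang the checkered target over the rail with its checkered face towards the robot, starting some 8 cm or more to one side of the rubber mark ring, slide it along the rail, without lifting it off, until it is centred on the mark, and let go of it. Then draw the camera (the square-bodied one, not the round driver) up out of its holder, tip it about halfway over (45 degrees) and finish while holding it steady in the air, touching nothing else, in front of the target with the lens about 7 cm from the centre of the checkered face and pointing at it. Leave the driver, mouse, small computer and mug where they are.

Things in the scene. Friction and masses are not known exactly. Their poses are not given: they have to be found in the camera images.
- rail: fixed aluminium bar, 12 mm thick and 420 mm long, level along its own y, its axis 200 mm above the desk, on two 16 mm posts with round feet of 70 mm at its ends. Origin on the desk under the middle of the bar; x points away from the robot (the rail is turned by up to about 7 degrees).
- rail_mid (a point): middle of the bar, on its axis; axes as those of rail.
- mark: black rubber ring, 12 mm long, round the bar, 1 mm proud, look only (the hanger's saddle slides over it). Origin on the bar's axis at the middle of the ring; y along the bar. It lies up to 110 mm to either side of the bar's middle.
- hanger: white rigid hanger, 0.10 to 0.19 kg: plate 110 mm wide (y), 90 mm tall, 5 mm thick, black squares on its -x face, a saddle channel and grip tab on top. Starts upright (leaning a few degrees) in the stand, squares turned to the robot (-x) within about 20 degrees. Origin: middle of the plate's bottom edge; x out of its back, z up. Hangs nearly upright on the bar; may swing a little when let go.
- tab (a point): point to grip on the hanger's tab, at x = 16, y = 0, z = 160 mm in its frame (43.5 mm above saddle). The tab is 12 mm thick (x), 30 mm wide (y), z = 132 to 181 mm, standing on the saddle's roof. Axes as hanger.
- saddle (a point): point of the hanger (x 16, y 0, z 116.5 mm) that lies on the bar's axis when it hangs. The saddle is a downward-open channel 50 mm long (y), throat 27 mm wide: front leg the plate (inner face x = 2.5 mm), back leg a steel strip, x = 29.5 to 34.5 mm, reaching down to z = 65 mm; roof of two 45-degree slopes meeting at x 16, z 125 mm, which centres it on the bar.
- target (a point): centre of the checkered face, at x = -2.5, y = 0, z = 45 mm in the hanger's frame; axes as hanger, so -x points out of the checkered face.
- stand: fixed white stand, 60 by 130 mm, 42 mm high, with a slot along its y, 7 mm wide and 34 mm deep, in which the hanger's plate starts. Origin under its centre.
- holder: fixed white block 90 mm (x) by 170 mm (y), 40 mm high, with two upright round wells of 25 mm diameter at y = +45 and -45 mm: one holds the camera and the other the driver, either way round. Origin under its centre.
- camera: pen-type camera, 0.08 to 0.17 kg, standing in a well, lens down: barrel 22 mm round from z = 0 to 35 mm, flange 36 mm square at z = 35 to 41 mm resting on the holder, black housing 28 by 28 mm square from z = 41 to 105 mm (grip this). Origin at the lens centre, the barrel's lower end, 5 mm above the desk at the start; z up the housing, so it looks along -z. Yaw within about 40 degrees.
- lens (a point): centre of the lens: same point and axes as camera.
- driver: round grey hand driver, handle 26 mm thick, top 120 mm above the desk, standing in the other well; not to be moved. Origin at its lower end, on its axis.
- mouse: black computer mouse 115 by 62 mm, 36 mm high, loose on the desk; not to be moved. Origin under its centre.
- computer: small computer in an open black case 90 by 65 mm, 28 mm high, loose on the desk beside the rail; not to be moved. Origin under its centre.
- mug: black mug, 80 mm wide and 90 mm high, loose on the desk beside the rail; not to be moved. Origin under its centre.
There are look-alikes about, which are no part of the job. Leave any red look-alike of the camera alone.

How it is judged:
By the outcome, as a careful person would: the job done as asked, in the order asked, and still so for the second after the job is handed in, while the arm keeps its last pose, push and grip.
It also fails if it takes over 61 s, if anything falls off the work surface, if the arm or the gripper's body presses on something with over 40 N, if the wrist force passes 120 N, or if a joint passes its speed limit or range.

### The arm

A 6-joint arm with a two-finger parallel gripper is mounted at the origin on the work surface. World frame = base frame: x ahead of the robot, y to its left, z up, the work surface at z = 0. Lengths are in m, angles in rad, forces in N, time in s.
With the tool pointing down it reaches from about 0.3 to 0.875 m from the base axis. Payload 6.4 kg.
Tool frame: the origin (TCP) lies between the finger pads; the fingertips stand ctrl.tip_extent ahead of it and the grasp point (between the pads) is the TCP (ctrl.tip_extent is the distance from the TCP to the fingertips, in m); z points along the fingers, y is the line along which they close (so a half turn about z gives the same grasp; the last joint's range is limited). The gripper opens to 85 mm and grips with 20 to 120 N. Pads are 22 mm wide; open, the fingers measure 114 mm over their backs; the gripper's body (76 mm by 85 mm) begins 54 mm behind the grasp point. The pads swing forward as they close: fully open they stand 13 mm farther back than shut.
Start: joints at [-1.52, 0.181, 1.607, -0, 1.354, -0.206], TCP at [0.146, -0.556, 0.25] pointing down, gripper open.
Joint ranges: [-2.99, 2.99], [-0.89, 2.07], [0.3, 2.58], [-1.14, 4.28], [0, 2.63], [-3.12, 3.12]. Speed limits (rad/s): [2.57, 2.57, 3.01, 3.14, 3.14, 3.14].

### API

Orientations are given as a unit quaternion [w, x, y, z].
In Python, from bench import ctrl gives the robot as it stands.
- The arm moves only by the tool send_rows, never from a script. Its arguments are lists of equal length, an entry for each row: "dr": the turn, a rotation vector about the tool's x, y, z in units of 6 degrees (1.0 is 6 degrees), a list of three; "xyz": the shift along the tool's x, y, z in cm, a list of three; "jaw": the opening in per cent of the stroke, from 0 (shut) to 100 (fully open). In form: {"dr": [[wx, wy, wz], ...], "xyz": [[dx, dy, dz], ...], "jaw": [jaw, ...]}. A call has exactly 8 rows; each row is the pose to reach, as a shift and turn from the pose commanded when the call began, along the tool's axes at that moment; what a row does not reach only later rows make up. A row lasts 1/8 s, in which the tool goes at most 62.5 mm and 10.7 degrees, less where a joint would pass 70% of its speed; a pose out of reach is approached as far as the arm can. A call with a gripper value outside its range is refused whole. The fingers move at their own pace and stop on an object; the grip force is fixed at half the most. Time passes only in rows, so rows that repeat a pose let the fingers close, or fill a call up. It gives the time, the measured TCP pose, the force, the opening and the grip force at its end, in the units of the state.
- ctrl.get_obs(): the state, without advancing time (a new reading comes with each control period).
- ctrl.camera(name): name is "scene" or "side" or "wrist"; returns the picture (384x512x3 uint8, red, green, blue); there is no depth.
- ctrl.calibration(name): a dict with "camera_matrix" (3x3 intrinsics, pixels), "world_from_camera" (4x4, takes a point from camera to world coordinates). Camera axes: x right, y up, looking along -z (the intrinsics and any distortion apply to the point x, -y, -z); pixel columns grow to the right and rows downward; lengths in m; the calibration is good to about 2 mm. A picture is of the moment at which its call begins: read the wrist's pose just before it. calibration takes no time and is no camera call; for the wrist camera it gives the pose at the moment of the call.
- ctrl.hand_in(): hands the job in; it is judged then, once.
The state is a dict: "time_s": time; "q": joint angles; "dq": joint speeds; "joint_efforts": joint torques, N m; "eef_pos": TCP position; "eef_rot": TCP orientation; "wrist_force": force on the tool from outside, world axes, zero at the start; "torque": the same for the moment, N m; "opening": opening from 0.0 (shut) to 1.0 (fully open); "grasp_force": force on a finger pad.
Only numpy, scipy, OpenCV 4.12 (cv2) and the standard library are available. Lean on these libraries where they do the work, as an engineer would, in place of code of your own. Each camera call takes 0.05 s, during which the arm holds its last target. There are 200 camera calls.

## Working session

There is one attempt and no reset: what is moved stays moved. The work goes in short steps, Python scripts to look and compute and a tool call to move; the robot and the scene stay as the last step left them, time stands still between calls to the robot, and variables do not carry over. Pictures are saved under pics/ and viewed, at most 10 in all, crops included, and the job is handed in when it is done.

Besides the shell and the picture viewer there is one more tool, called after "Call:" in YAML: its name, and indented under it one key for each argument. send_rows: Moves the arm, as the interface text tells. Its arguments: {"type":"object","properties":{"dr":{"type":"array","items":{"type":"array","items":{"type":"number"}}},"xyz":{"type":"array","items":{"type":"array","items":{"type":"number"}}},"jaw":{"type":"array","items":{"type":"number"}}},"required":["dr","xyz","jaw"]}

```bash
ls; mkdir -p pics; python3 - <<'E'
from bench import ctrl
import cv2,numpy as np
ims=[]
for n in ("scene","side"):
    im=ctrl.camera(n); cv2.imwrite(f"pics/{n}0.png",im[:,:,::-1]); 
    c=ctrl.calibration(n); print(n,{k:np.round(v,4).tolist() if hasattr(v,'__len__') and not isinstance(v,str) else v for k,v in c.items()})
o=ctrl.get_obs(); print(o, ctrl.tip_extent)
c=ctrl.calibration("wrist");print(c)
E
```

```text
pics
scene {'camera_matrix': [[413.4352, 0.0, 259.414], [0.0, 413.4352, 192.038], [0.0, 0.0, 1.0]], 'world_from_camera': [[0.7737, -0.4008, 0.4906, 1.163], [0.6333, 0.47, -0.6148, -0.806], [0.0158, 0.7864, 0.6175, 0.9427], [0.0, 0.0, 0.0, 1.0]]}
side {'camera_matrix': [[376.784, 0.0, 258.8396], [0.0, 376.784, 182.8321], [0.0, 0.0, 1.0]], 'world_from_camera': [[-0.8948, 0.3397, -0.2897, 0.1684], [-0.4464, -0.692, 0.5673, 0.6764], [-0.0078, 0.637, 0.7708, 1.0521], [0.0, 0.0, 0.0, 1.0]]}
{'time_s': 0.1, 'q': array([-1.52033002e+00,  1.81477840e-01,  1.60792211e+00,  3.02338347e-05,
        1.35380082e+00, -2.06319775e-01]), 'dq': array([-0.00024776, -0.00091103, -0.00235867,  0.00174255,  0.00065455,
        0.00093375]), 'joint_efforts': array([ 9.08210695e-04, -4.45876729e+01, -3.52237880e+01, -2.89740183e-04,
        4.07515254e-03,  1.55343736e-05]), 'eef_pos': array([ 0.14602498, -0.55566018,  0.24946117]), 'eef_rot': array([-8.00470589e-04,  9.91769028e-01,  1.28037296e-01,  7.73093435e-05]), 'wrist_force': array([-0.5384336 ,  0.22480404,  0.10789818]), 'torque': array([ 0.01039079, -0.01668951, -0.01761941]), 'grasp_force': 0.0, 'opening': 1.0008852297280633} 0.019
{'camera_matrix': array([[294.06227493,   0.        , 255.55256045],
       [  0.        , 294.06227493, 190.34876934],
       [  0.        ,   0.        ,   1.        ]]), 'world_from_camera': array([[ 0.25424418,  0.92518851,  0.28175543,  0.217301  ],
       [-0.96713879,  0.24368804,  0.07251691, -0.5365386 ],
       [-0.00156861, -0.2909336 ,  0.95674196,  0.37227591],
       [ 0.        ,  0.        ,  0.        ,  1.        ]])}
```

View pics/scene0.png

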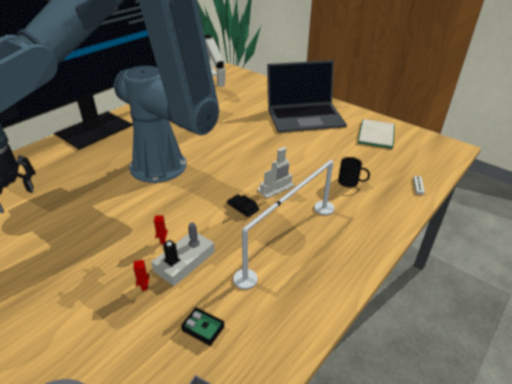

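View pics/side0.png

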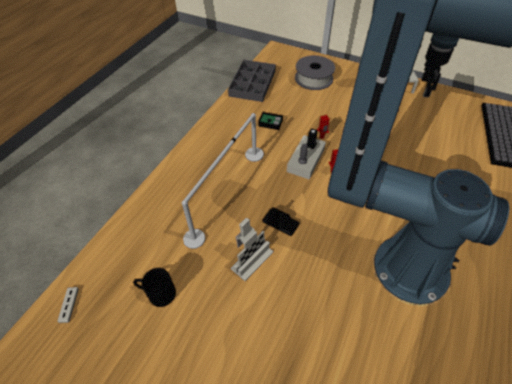

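The scene view shows the hanger in its stand at about (277,178) scene / (250,250) side. Candidates for the camera are:
- black square body at scene (171,253) / side (312,137)
- grey round driver at scene (193,235) / side (304,152)
- red look-alikes at scene (160,230) and (141,275)

By the description I choose the black one, and check it in one close crop.

```bash
cat > h.py <<'E'
from bench import ctrl
import cv2,numpy as np
from scipy.spatial.transform import Rotation as R
def ray(n,uv,c=None):
    c=c or ctrl.calibration(n);K=np.array(c["camera_matrix"]);T=np.array(c["world_from_camera"])
    d=np.linalg.inv(K)@np.array([uv[0],uv[1],1.]); d=T[:3,:3]@np.array([d[0],-d[1],-d[2]])
    return T[:3,3],d/np.linalg.norm(d)
def plane(n,uv,z,c=None):
    o,d=ray(n,uv,c); return o+d*(z-o[2])/d[2]
def tri(*obs):
    A=np.zeros((3,3));b=np.zeros(3);L=[]
    for ob in obs:
        o,d=ray(*ob);P=np.eye(3)-np.outer(d,d);A+=P;b+=P@o;L.append((o,P))
    x=np.linalg.solve(A,b); return x,max(np.linalg.norm(P@(x-o)) for o,P in L)
def proj(n,p,c=None):
    c=c or ctrl.calibration(n);T=np.linalg.inv(np.array(c["world_from_camera"]))
    q=T[:3,:3]@np.asarray(p)+T[:3,3];q=np.array([q[0],-q[1],-q[2]]);u=np.array(c["camera_matrix"])@q;return u[:2]/u[2]
def tool():
    o=ctrl.get_obs();w=o["eef_rot"];return o["eef_pos"],R.from_quat([w[1],w[2],w[3],w[0]])
def rel(p,Rt):
    "shift (cm) and turn (6deg) in tool axes to reach p, Rt"
    p0,R0=tool();return np.round(R0.inv().apply(np.asarray(p)-p0)*100,2),np.round(np.degrees((R0.inv()*Rt).as_rotvec())/6,2)
E
python3 - <<'E'
import cv2,numpy as np
s=cv2.imread("pics/scene0.png");d=cv2.imread("pics/side0.png")
def c(i,x,y):
    return cv2.resize(i[y:y+75,x:x+100],(400,300),interpolation=cv2.INTER_CUBIC)
cv2.imwrite("pics/c1.png",np.vstack([np.hstack([c(s,235,140),c(d,210,210)]),np.hstack([c(s,130,205),c(d,265,105)])]))
E
```

```text
(no output)
```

View pics/c1.png

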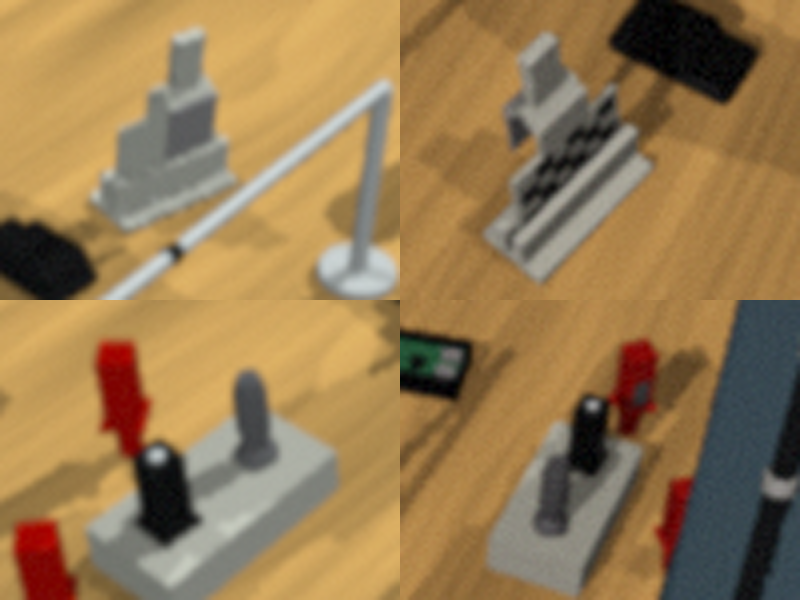

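The black square body, lens down in the holder beside the grey driver, is the camera: scene (169,242), side (313,130). The hanger's tab top is at scene (282,148), side (245,220), and the mark at scene (279,203).

```bash
python3 - <<'E'
from h import *
S=lambda x,y:(235+x/4-.4,140+y/4-.4); D=lambda x,y:(210+(x-400)/4-.4,210+y/4-.4)
H=lambda x,y:(130+x/4-.4,205+(y-300)/4-.4); E=lambda x,y:(265+(x-400)/4-.4,105+(y-300)/4-.4)
p=lambda *a:print(*[np.round(x,4) for x in a])
print("rail");
for n,a in (("scene",(330.5,161.5)),("scene",(279,202.7)),("scene",(245,232)),("side",(252,117)),("side",(236.5,139.5)),("side",(186,204))): p(plane(n,a,.2))
print("feet");
for n,a in (("scene",(324,208)),("scene",(245,278)),("side",(254,154)),("side",(194,238))): p(plane(n,a,.0))
print("tabtop",*tri(("scene",S(188,34)),("side",D(541,42))))
print("cam",*tri(("scene",H(157,449)),("side",E(592,400))), plane("scene",H(157,449),.11),plane("side",E(592,400),.11))
print("driver",plane("scene",H(249,380),.115),plane("side",E(554,463),.115))
print("stand top edges side",plane("side",D(518,250),.042),plane("side",D(635,128),.042))
print("stand bottom",plane("side",D(542,282),0),plane("side",D(652,165),0),plane("scene",S(125,229),0),plane("scene",S(237,182),0))
print("plate top side",plane("side",D(613,90),.1),plane("side",D(520,182),.1))
print("holder bottom",plane("scene",H(90,527),.04),plane("scene",H(337,455),.04),plane("scene",H(175,580),.04),plane("scene",H(250,405),.04))
print("mouse",plane("side",(281,222),.02),"computer",plane("side",(271,121),.01),"mug",plane("side",(158,287),.045),plane("scene",(349,172),.045))
E
```

```text
rail
[0.6465 0.2058 0.2   ]
[ 0.6458 -0.0684  0.2   ]
[ 0.6506 -0.2204  0.2   ]
[ 0.6405 -0.2025  0.2   ]
[ 0.6352 -0.082   0.2   ]
[0.638  0.2084 0.2   ]
feet
[0.6456 0.21   0.    ]
[ 0.6393 -0.209   0.    ]
[ 0.6453 -0.2192  0.    ]
[0.6489 0.2018 0.    ]
tabtop [0.46847678 0.17878513 0.19084212] 0.0012818218962800082
cam [ 0.45678729 -0.32236221  0.11711143] 0.000508540723686779 [ 0.45124798 -0.31802123  0.11      ] [ 0.45864004 -0.3304223   0.11      ]
driver [ 0.45251326 -0.23043865  0.115     ] [ 0.45739093 -0.234557    0.115     ]
stand top edges side [0.44926099 0.25978332 0.042     ] [0.41699919 0.13016717 0.042     ]
stand bottom [0.43251848 0.25732873 0.        ] [0.40085462 0.13174394 0.        ] [0.44986796 0.125791   0.        ] [ 4.86277783e-01  2.49918417e-01 -1.11022302e-16]
plate top side [0.43126756 0.13959913 0.1       ] [0.45673681 0.23713193 0.1       ]
holder bottom [ 0.41514765 -0.36078632  0.04      ] [ 0.50050304 -0.1931803   0.04      ] [ 0.49965053 -0.35445162  0.04      ] [ 0.40988754 -0.19777275  0.04      ]
mouse [0.41713602 0.03353225 0.02      ] computer [ 0.66343531 -0.410659    0.01      ] mug [0.63242609 0.40293986 0.045     ] [0.62940244 0.40157616 0.045     ]
```

```bash
cat >> h.py <<'E'
def down(a):
    "tool pointing down, closing axis y at angle a deg"
    a=np.radians(a);y=np.array([np.cos(a),np.sin(a),0]);z=np.array([0,0,-1.]);return R.from_matrix(np.c_[np.cross(y,z),y,z])
E
python3 - <<'E'
from h import *
print(rel([.465,.18,.26],down(-15)))
E
```

```text
(array([ 49.54, -63.05,  -0.94]), array([-1.000e-02, -1.000e-02, -1.005e+01]))
```

Call:
send_rows:
  dr:
    - [0,0,-1]
    - [0,0,-2]
    - [0,0,-3]
    - [0,0,-4]
    - [0,0,-5]
    - [0,0,-6]
    - [0,0,-7]
    - [0,0,-8]
  xyz:
    - [2,-3,-1]
    - [5,-6.5,-1]
    - [8.5,-11,-1]
    - [12.5,-16,-1]
    - [16.5,-21,-1]
    - [20.5,-26,-1]
    - [24.5,-31,-1]
    - [28.5,-36,-1]
  jaw: [100,100,100,100,100,100,100,100]

```text
time_s: 1.1
eef_pos: [0.3274, -0.1407, 0.2603]
eef_rot: [0.0, 0.853, 0.521, 0.0]
wrist_force: [1.1, -0.3, 0.6]
opening: 1.002
grasp_force: 0.0
```

```bash
python3 - <<'E'
from h import *
print(tool()[0],rel([.465,.18,.26],down(-15)))
E
```

```text
[ 0.3274311  -0.14067663  0.26028883] (array([ 3.481e+01, -2.380e+00,  3.000e-02]), array([ 0.01,  0.  , -2.02]))
```

Call:
send_rows:
  dr:
    - [0,0,-0.5]
    - [0,0,-1]
    - [0,0,-1.5]
    - [0,0,-2]
    - [0,0,-2]
    - [0,0,-2]
    - [0,0,-2]
    - [0,0,-2]
  xyz:
    - [5,-0.4,0]
    - [10.5,-0.8,0]
    - [16,-1.1,0]
    - [22,-1.5,0]
    - [28,-1.9,0]
    - [32.5,-2.2,0]
    - [34.8,-2.4,0]
    - [34.8,-2.4,0]
  jaw: [100,100,100,100,100,100,100,100]

```text
time_s: 2.1
eef_pos: [0.4652, 0.1789, 0.2597]
eef_rot: [-0.0, 0.794, 0.608, -0.001]
wrist_force: [-0.9, 0.0, 0.2]
opening: 1.002
grasp_force: 0.0
```

```bash
python3 - <<'E'
from h import *
c=ctrl.calibration("wrist");im=ctrl.camera("wrist");cv2.imwrite("pics/w1.png",im[:,:,::-1])
s=ctrl.camera("side");cv2.imwrite("pics/s1.png",s[:,:,::-1])
np.savez("w1.npz",**c);print(tool()[0],proj("wrist",[.468,.179,.19],c))
E
```

```text
[0.46485137 0.17736032 0.25979433] [260.48232983 211.04981458]
```

View pics/w1.png

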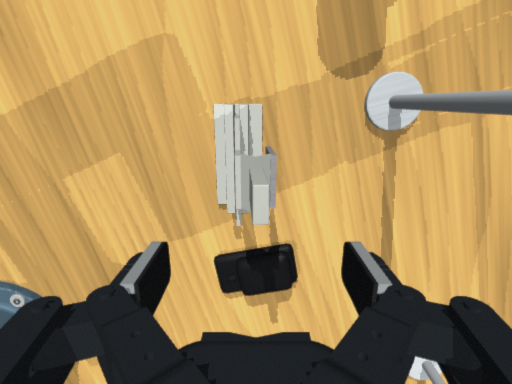

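The wrist view shows the tab's top face from about (253,183) to (270,224), pointing up along the image. The stand runs from (215,104) to (263,213), and the mouse is at (256,268).

```bash
python3 - <<'E'
from h import *
im=cv2.imread("pics/w1.png");c=dict(np.load("w1.npz"));g=cv2.cvtColor(im,6)
print(c["world_from_camera"][:3,3])
print("col261",g[150:232,261].tolist());print("row190",g[190,245:285].tolist());print("row215",g[215,245:285].tolist())
for uv in ((253,183),(270,183),(253,224),(270,224),(261.5,203.5)):print(plane("wrist",uv,.189,c))
E
```

```text
[0.48415612 0.25106635 0.38239024]
col261 [197, 197, 200, 200, 195, 178, 165, 162, 161, 162, 162, 162, 162, 162, 162, 162, 162, 162, 163, 163, 164, 163, 163, 164, 166, 164, 166, 165, 164, 165, 166, 166, 165, 165, 180, 211, 206, 200, 198, 199, 198, 198, 199, 199, 199, 199, 199, 199, 199, 200, 198, 199, 199, 198, 199, 197, 198, 197, 197, 197, 197, 197, 198, 197, 198, 198, 198, 198, 197, 196, 196, 196, 197, 191, 176, 187, 187, 187, 186, 187, 186, 186]
row190 [164, 163, 162, 159, 128, 95, 94, 130, 184, 197, 198, 199, 200, 200, 199, 200, 198, 200, 199, 199, 198, 199, 198, 184, 134, 147, 150, 150, 151, 151, 151, 161, 157, 152, 147, 147, 155, 169, 174, 178]
row215 [154, 154, 150, 150, 148, 144, 121, 126, 182, 197, 197, 198, 198, 198, 199, 198, 198, 198, 197, 196, 197, 197, 198, 184, 166, 141, 143, 144, 145, 153, 183, 190, 188, 185, 182, 182, 183, 183, 181, 177]
[0.4682232  0.19972144 0.189     ]
[0.47942204 0.19670029 0.189     ]
[0.46024532 0.17048498 0.189     ]
[0.47193806 0.16733312 0.189     ]
[0.47004068 0.18387561 0.189     ]
```

```bash
python3 - <<'E'
from h import *
print(rel([.4686,.1836,.168],down(-15.3)),tool()[0])
E
```

```text
(array([0.71, 0.21, 9.18]), array([-0.01,  0.01,  0.01])) [0.46485137 0.17736032 0.25979433]
```

Call:
send_rows:
  dr:
    - [0,0,0]
    - [0,0,0]
    - [0,0,0]
    - [0,0,0]
    - [0,0,0]
    - [0,0,0]
    - [0,0,0]
    - [0,0,0]
  xyz:
    - [0.7,0.2,0.5]
    - [0.7,0.2,2.5]
    - [0.7,0.2,5]
    - [0.7,0.2,7]
    - [0.7,0.2,8.5]
    - [0.7,0.2,9.2]
    - [0.7,0.2,9.2]
    - [0.7,0.2,9.2]
  jaw: [60,60,60,60,60,60,60,0]

```text
time_s: 3.2
eef_pos: [0.4697, 0.184, 0.1691]
eef_rot: [0.0, 0.795, 0.607, 0.001]
wrist_force: [-0.9, 0.2, 0.0]
opening: 0.396
grasp_force: 0.0
```

Call:
send_rows:
  dr:
    - [0,0,0]
    - [0,0,0]
    - [0,0,0]
    - [0,0,0]
    - [0,0,0]
    - [0,0,0]
    - [0,0,0]
    - [0,0,0]
  xyz:
    - [0,0,0]
    - [0,0,0]
    - [0,0,0]
    - [0,0,0]
    - [0,0,0]
    - [0,0,0]
    - [0,0,0]
    - [0,0,0]
  jaw: [0,0,0,0,0,0,0,0]

```text
time_s: 4.2
eef_pos: [0.4675, 0.1847, 0.1694]
eef_rot: [-0.002, 0.795, 0.607, -0.001]
wrist_force: [-7.6, 0.9, 12.2]
opening: 0.141
grasp_force: 57.8
```

Call:
send_rows:
  dr:
    - [0,0,0]
    - [0,0,0]
    - [0,0,0]
    - [0,0,0]
    - [0,0,0]
    - [0,0,0]
    - [0,0,0]
    - [0,0,0]
  xyz:
    - [0,0,-1]
    - [0,0,-2.5]
    - [0,0,-4.5]
    - [0,0,-7]
    - [0,0,-10.5]
    - [0,0,-14]
    - [0,0,-16]
    - [0,0,-16.5]
  jaw: [0,0,0,0,0,0,0,0]

```text
time_s: 5.2
eef_pos: [0.4697, 0.1841, 0.3349]
eef_rot: [0.001, 0.795, 0.607, 0.001]
wrist_force: [-1.0, 0.2, -1.0]
opening: 0.132
grasp_force: 58.7
```

```bash
python3 - <<'E'
from h import *
for n in ("wrist","scene","side"): cv2.imwrite(f"pics/{n}2.png",ctrl.camera(n)[:,:,::-1])
c=ctrl.calibration("wrist");np.savez("w2.npz",**c)
a=[cv2.imread(f"pics/{n}2.png") for n in ("wrist","side")]
b=[cv2.resize(a[0],(400,300)),cv2.resize(a[1][160:310,180:380],(400,300),interpolation=2)]
s=cv2.imread("pics/scene2.png")
b+=[cv2.resize(s[60:210,200:400],(400,300),interpolation=2),cv2.resize(a[1][80:230,160:360],(400,300),interpolation=2)]
cv2.imwrite("pics/c2.png",np.vstack([np.hstack(b[:2]),np.hstack(b[2:])]));print(tool()[0])
E
```

```text
[0.46879604 0.18388889 0.33246798]
```

View pics/c2.png

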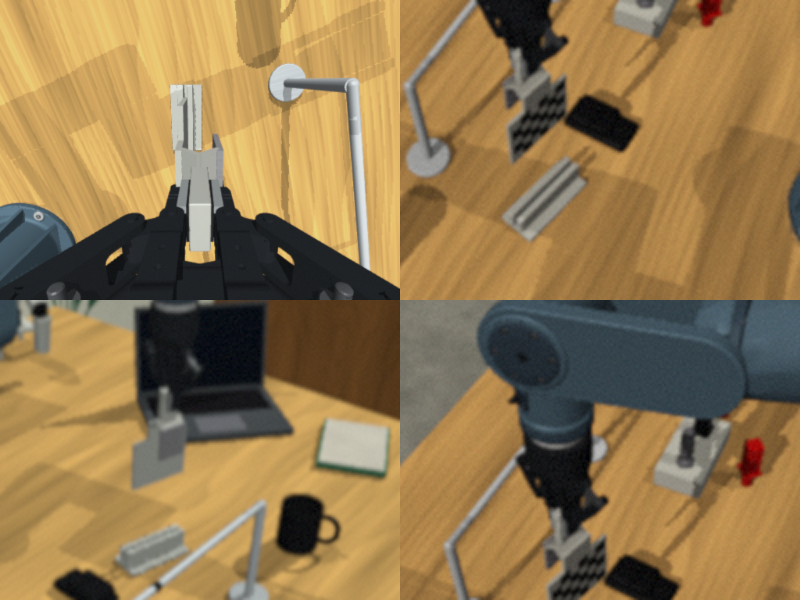

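The hanger is held upright in the gripper and clear of the stand. I'll pass in front of the rail so the wrist camera can see the mark closely.

```bash
python3 - <<'E'
from h import *
print(rel([.56,-.16,.335],down(0)))
E
```

```text
(array([-30.77,  17.86,  -0.26]), array([-0.01,  0.  , -2.55]))
```

Call:
send_rows:
  dr:
    - [0,0,-0.3]
    - [0,0,-0.7]
    - [0,0,-1.1]
    - [0,0,-1.5]
    - [0,0,-2]
    - [0,0,-2.4]
    - [0,0,-2.5]
    - [0,0,-2.5]
  xyz:
    - [-2.6,1.5,0]
    - [-7.7,4.5,0]
    - [-13,7.5,0]
    - [-18.5,10.7,0]
    - [-24,13.9,0]
    - [-28.5,16.5,0]
    - [-30.8,17.9,0]
    - [-30.8,17.9,0]
  jaw: [0,0,0,0,0,0,0,0]

```text
time_s: 6.35
eef_pos: [0.5601, -0.1622, 0.331]
eef_rot: [-0.002, 0.71, 0.704, -0.001]
wrist_force: [-0.7, 1.2, -1.0]
opening: 0.133
grasp_force: 58.6
```

```bash
python3 - <<'E'
from h import *
c=ctrl.calibration("wrist");im=ctrl.camera("wrist")[:,:,::-1];cv2.imwrite("pics/w3.png",im)
np.savez("w3.npz",**c);print(tool()[0],tool()[1].as_matrix().round(3).tolist(),proj("wrist",[.643,-.075,.2],c))
E
```

```text
[ 0.5600334  -0.16075006  0.33137017] [[0.007, 1.0, -0.003], [1.0, -0.007, 0.002], [0.002, -0.003, -1.0]] [357.8983739   84.13841674]
```

View pics/w3.png

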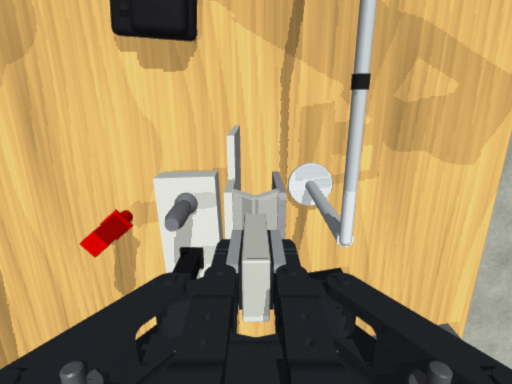

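The black ring is at (360,81) on the bar, which runs from (367,0) to (345,240). The hanger hangs at image centre with its tab in the fingers.

```bash
python3 - <<'E'
from h import *
c=dict(np.load("w3.npz"));im=cv2.imread("pics/w3.png");hsv=cv2.cvtColor(im,cv2.COLOR_BGR2HSV)
m=((hsv[...,2]<60)).astype(np.uint8);m[:, :340]=0;m[:,385:]=0;m[:60]=0;m[105:]=0
ys,xs=np.nonzero(m);mk=(xs.mean(),ys.mean());print("mark px",mk,len(xs),plane("wrist",mk,.2,c))
P=[]
for r in list(range(5,65,10))+list(range(100,230,10)):
    row=hsv[r];xs=np.nonzero(row[330:390,1]<70)[0]+330
    P.append(plane("wrist",(xs.mean(),r),.2,c)[:2]); 
    if r%50==5 or r%50==0: print(r,xs.min(),xs.max())
P=np.array(P);k=np.polyfit(P[:,1],P[:,0],1);print("x=",k,"yaw",-np.degrees(np.arctan(k[0])),"resid",np.abs(P[:,0]-np.polyval(k,P[:,1])).max())
print("bar end",plane("wrist",(345,240),.2,c), "scene mark",plane("scene",(279,202.7),.2))
E
```

```text
mark px (np.float64(360.0472440944882), np.float64(80.99212598425197)) 254 [ 0.64451567 -0.07261184  0.2       ]
5 360 375
55 355 370
100 351 365
150 347 360
200 343 355
x= [0.02199854 0.64605294] yaw -1.2602204384740974 resid 0.002960386202794596
bar end [ 0.6437195  -0.21443706  0.2       ] scene mark [ 0.64583512 -0.06841579  0.2       ]
```

Call:
send_rows:
  dr:
    - [0,0,0]
    - [0,0,0]
    - [0,0,0]
    - [0,0,0]
    - [0,0,0]
    - [0,0,0]
    - [0,0,0]
    - [0,0,0]
  xyz:
    - [2,0,-0.4]
    - [6,0,-0.4]
    - [11,1,-0.4]
    - [16,3,-0.4]
    - [20,5,-0.4]
    - [21.6,7,-0.4]
    - [21.6,8.4,-0.4]
    - [21.6,8.6,-0.4]
  jaw: [0,0,0,0,0,0,0,0]

```text
time_s: 7.4
eef_pos: [0.6472, 0.0579, 0.3373]
eef_rot: [-0.0, 0.708, 0.706, -0.0]
wrist_force: [-0.1, -0.5, -0.9]
opening: 0.132
grasp_force: 58.6
```

```bash
python3 - <<'E'
from h import *
c=ctrl.calibration("wrist");im=ctrl.camera("wrist")[:,:,::-1];cv2.imwrite("pics/w4.png",im);np.savez("w4.npz",**c)
s=ctrl.camera("side")[:,:,::-1];cv2.imwrite("pics/s4.png",s)
p,r=tool();print(p,r.as_matrix().round(3).tolist(),rel([.646,.055,.2435],down(-1)))
hsv=cv2.cvtColor(im,cv2.COLOR_BGR2HSV)
u=proj("wrist",[.647,.1,.2],c);v=proj("wrist",[.649,.18,.2],c);print(u,v)
P=[]
for y in np.arange(.11,.2,.01):
    x,r=proj("wrist",[.647,y,.2],c);x=int(x);r=int(round(r))
    if r<0: continue
    xs=np.nonzero(hsv[r,x-25:x+25,1]<70)[0]+x-25
    if len(xs): print(r,xs.min(),xs.max(),plane("wrist",(xs.mean(),r),.2,c))
a=cv2.resize(im,(400,300));b=cv2.resize(s[120:270,160:360],(400,300),interpolation=2)
cv2.imwrite("pics/c4.png",np.hstack([a,b]))
E
```

```text
[0.64694795 0.0566553  0.3373286 ] [[0.004, 1.0, -0.001], [1.0, -0.004, 0.0], [0.0, -0.001, -1.0]] (array([-0.17, -0.09,  9.38]), array([-0.01, -0.  ,  0.13]))
[255.88169185 139.7829159 ] [258.24253749  39.01573209]
128 232 261 [0.63979764 0.11017553 0.2       ]
116 249 261 [0.64627178 0.12027881 0.2       ]
104 249 261 [0.64629434 0.13016272 0.2       ]
92 248 262 [0.6463164  0.13982407 0.2       ]
79 248 262 [0.64633974 0.150048   0.2       ]
66 240 272 [0.64718162 0.16002701 0.2       ]
53 232 279 [0.64678951 0.16977335 0.2       ]
39 232 279 [0.64680783 0.18001535 0.2       ]
25 239 272 [0.64682569 0.19000421 0.2       ]
```

View pics/c4.png

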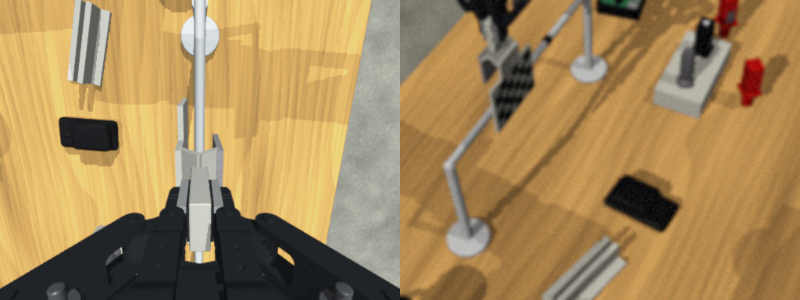

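The bar lies between plate and strip, seen from above at wrist (199,100) in the crop, so I lower it.

Call:
send_rows:
  dr:
    - [0,0,0]
    - [0,0,0]
    - [0,0,0]
    - [0,0,0]
    - [0,0,0]
    - [0,0,0]
    - [0,0,0]
    - [0,0,0]
  xyz:
    - [0,-0.05,1]
    - [0,-0.05,3]
    - [0,-0.05,5]
    - [0,-0.05,7]
    - [0,-0.05,8.2]
    - [0,-0.05,8.9]
    - [0,-0.05,9.3]
    - [0,-0.05,9.4]
  jaw: [0,0,0,0,0,0,0,0]

```text
time_s: 8.5
eef_pos: [0.6471, 0.0552, 0.2457]
eef_rot: [0.0, 0.709, 0.705, 0.0]
wrist_force: [-8.1, 0.1, 10.6]
opening: 0.133
grasp_force: 60.2
```

Call:
send_rows:
  dr:
    - [0,0,0]
    - [0,0,0]
    - [0,0,0]
    - [0,0,0]
    - [0,0,0]
    - [0,0,0]
    - [0,0,0]
    - [0,0,0]
  xyz:
    - [0,0,0]
    - [0,0,0]
    - [0,0,0.1]
    - [0,0,0.1]
    - [0,0,0.1]
    - [0,0,0.1]
    - [0,0,0.1]
    - [0,0,0.1]
  jaw: [0,0,0,0,0,0,0,0]

```text
time_s: 9.5
eef_pos: [0.6471, 0.0552, 0.2457]
eef_rot: [0.001, 0.709, 0.705, 0.0]
wrist_force: [-9.1, -0.2, 10.4]
opening: 0.133
grasp_force: 60.5
```

Call:
send_rows:
  dr:
    - [0,0,0]
    - [0,0,0]
    - [0,0,0]
    - [0,0,0]
    - [0,0,0]
    - [0,0,0]
    - [0,0,0]
    - [0,0,0]
  xyz:
    - [0,-0.1,0]
    - [0,-0.2,0]
    - [-0.5,-0.2,0]
    - [-1.5,-0.2,0]
    - [-2.5,-0.2,0]
    - [-3.5,-0.2,0]
    - [-4.5,-0.2,0]
    - [-5,-0.2,0]
  jaw: [0,0,0,0,0,0,0,0]

```text
time_s: 10.5
eef_pos: [0.6463, 0.0076, 0.2457]
eef_rot: [0.0, 0.708, 0.706, 0.003]
wrist_force: [-1.6, 10.5, 8.0]
opening: 0.132
grasp_force: 59.9
```

Call:
send_rows:
  dr:
    - [0,0,0]
    - [0,0,0]
    - [0,0,0]
    - [0,0,0]
    - [0,0,0]
    - [0,0,0]
    - [0,0,0]
    - [0,0,0]
  xyz:
    - [-0.5,0,-0.1]
    - [-1.5,0,-0.1]
    - [-2.7,0,-0.1]
    - [-4,0,-0.1]
    - [-5.2,0,-0.1]
    - [-6.3,0,-0.1]
    - [-7.2,0,-0.1]
    - [-7.6,0,-0.1]
  jaw: [0,0,0,0,0,0,0,0]

```text
time_s: 11.5
eef_pos: [0.6458, -0.0696, 0.2457]
eef_rot: [0.001, 0.709, 0.706, 0.002]
wrist_force: [-0.2, 8.5, 7.0]
opening: 0.133
grasp_force: 59.7
```

```bash
python3 - <<'E'
from h import *
o=ctrl.get_obs();print(o["eef_pos"],o["wrist_force"])
A=[]
for n in ("scene","side"):
    im=ctrl.camera(n)[:,:,::-1];cv2.imwrite(f"pics/{n}5.png",im)
    u=proj(n,[.646,-.0725,.19]).astype(int);print(n,u,proj(n,[.646,-.0725,.2]))
    A.append(cv2.resize(im[u[1]-37:u[1]+38,u[0]-50:u[0]+50],(400,300),interpolation=2))
cv2.imwrite("pics/c5.png",np.hstack(A))
E
```

```text
[ 0.64577643 -0.06958249  0.24574423] [-0.22008111  8.48000952  6.96135618]
scene [278 206] [278.16962867 203.42956047]
side [232 142] [232.16489061 140.31668187]
```

View pics/c5.png

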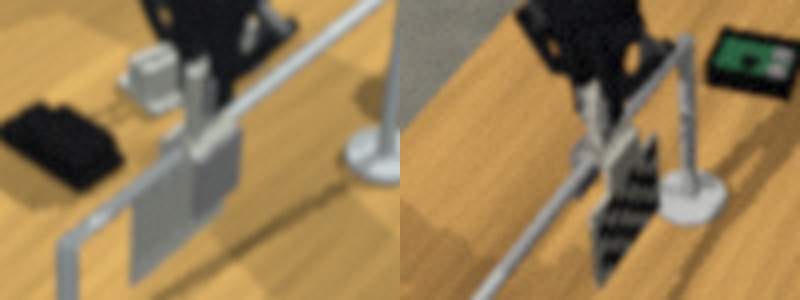

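The hanger hangs on the bar and covers the mark; the computer is untouched. I'll refine the mark position from the first pictures.

```bash
python3 - <<'E'
from h import *
for n in ("scene","side"):
    g=cv2.cvtColor(cv2.imread(f"pics/{n}0.png"),6).astype(np.float32)
    ys=np.linspace(-.14,0,141);pts=np.array([[proj(n,[.6455,y,.2]) for y in ys]],np.float32)
    off=[cv2.remap(g,pts[...,0]+dx,pts[...,1]+dy,1)[0] for dx in(-1,0,1) for dy in(-1,0,1)]
    v=np.mean(off,0);k=max(np.median(v)-v.min(),1);w=np.clip(np.median(v)-25-v,0,None)
    print(n,"mark y",(w*ys).sum()/w.sum(),ys[w>0].min(),ys[w>0].max(),v.min(),np.median(v))
E
```

```text
scene mark y -0.06920173846051379 -0.07900000000000001 -0.06000000000000001 84.888885 186.67188
side mark y -0.07950960578072873 -0.08900000000000001 -0.07 57.71723 146.26367
```

Call:
send_rows:
  dr:
    - [0,0,0]
    - [0,0,0]
    - [0,0,0]
    - [0,0,0]
    - [0,0,0]
    - [0,0,0]
    - [0,0,0]
    - [0,0,0]
  xyz:
    - [-0.2,0,0]
    - [-0.4,0,0]
    - [-0.5,0,0]
    - [-0.5,0,0]
    - [-0.5,0,0]
    - [-0.5,0,0]
    - [-0.5,0,0]
    - [-0.5,0,0]
  jaw: [0,0,0,0,0,0,0,0]

```text
time_s: 12.6
eef_pos: [0.6457, -0.0742, 0.2457]
eef_rot: [0.001, 0.709, 0.706, 0.002]
wrist_force: [-0.3, 7.2, 6.9]
opening: 0.135
grasp_force: 59.7
```

Call:
send_rows:
  dr:
    - [0,0,0]
    - [0,0,0]
    - [0,0,0]
    - [0,0,0]
    - [0,0,0]
    - [0,0,0]
    - [0,0,0]
    - [0,0,0]
  xyz:
    - [0.2,0,-0.1]
    - [0.2,0,-0.1]
    - [0.2,0,-0.1]
    - [0.2,0,-0.1]
    - [0.2,0,-0.1]
    - [0.2,0,-0.1]
    - [0.2,0,-0.1]
    - [0.2,0,-0.1]
  jaw: [0,0,22,30,40,45,50,50]

```text
time_s: 13.6
eef_pos: [0.6445, -0.0738, 0.2442]
eef_rot: [-0.0, 0.709, 0.705, -0.0]
wrist_force: [-0.6, -0.3, -0.6]
opening: 0.502
grasp_force: 0.0
```

Call:
send_rows:
  dr:
    - [0,0,0]
    - [0,0,0]
    - [0,0,0]
    - [0,0,0]
    - [0,0,0]
    - [0,0,0]
    - [0,0,0]
    - [0,0,0]
  xyz:
    - [0,0,-1]
    - [0,0,-3]
    - [0,0,-6]
    - [0,0,-9]
    - [0,0,-10]
    - [-2,-2,-10]
    - [-6,-4,-10]
    - [-9,-6,-10]
  jaw: [50,50,50,50,60,80,100,100]

```text
time_s: 14.6
eef_pos: [0.5833, -0.1645, 0.3441]
eef_rot: [-0.0, 0.709, 0.705, -0.0]
wrist_force: [0.6, -0.3, -0.6]
opening: 0.999
grasp_force: 0.0
```

```bash
python3 - <<'E'
from h import *
c=ctrl.calibration("wrist");im=ctrl.camera("wrist")[:,:,::-1];cv2.imwrite("pics/w6.png",im);np.savez("w6.npz",**c);print(tool()[0],c["world_from_camera"][:3,3])
for p in ([.646,-.0735,.264],[.646,-.0485,.21],[.63,-.0735+.055,.174],[.63,-.0735-.055,.174]):print(proj("wrist",p,c))
s=ctrl.camera("side")[:,:,::-1]
cv2.imwrite("pics/c6.png",np.hstack([im,cv2.resize(s[110:206,185:256],(284,384),interpolation=2)]))
E
```

```text
[ 0.58139899 -0.16787894  0.34411434] [ 0.58312763 -0.0897681   0.46687835]
[353.28924235  73.91569562]
[334.60926459  46.13005133]
[308.48508598  16.08541129]
[303.1802722 141.4466464]
```

View pics/c6.png

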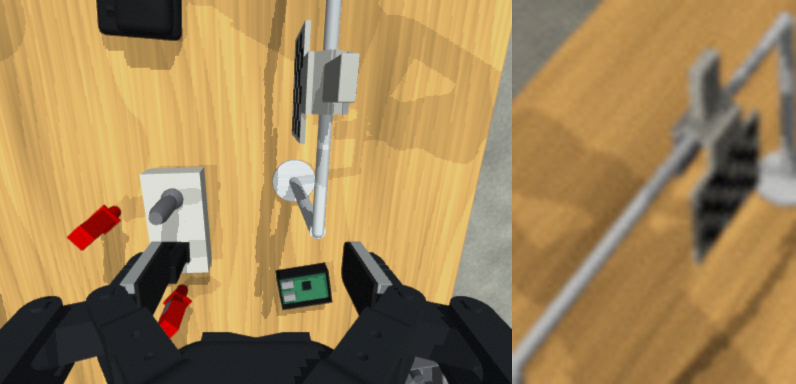

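The hanger hangs free and upright. Its tab is at (342,78) and the plate edges run from (308,21) to (300,143), so I'll measure its centre with the arm at rest.

```bash
python3 - <<'E'
from h import *
for k in range(2):
    c=ctrl.calibration("wrist");im=ctrl.camera("wrist")[:,:,::-1];print(tool()[0])
g=cv2.GaussianBlur(cv2.cvtColor(im,6),(3,3),0).astype(np.float32);cv2.imwrite("pics/w7.png",im)
def edges(x,z,y0,y1,name):
    ys=np.arange(y0,y1,.0005);p=np.array([[proj("wrist",[x,y,z],c) for y in ys]],np.float32)
    v=cv2.remap(g,p[...,0],p[...,1],1)[0];d=np.abs(np.gradient(v));i=[j for j in range(2,len(d)-2) if d[j]==d[j-2:j+3].max() and d[j]>6]
    print(name,[(round(float(ys[j]),4),int(d[j])) for j in i])
for x in(.643,.646,.649):edges(x,.2645,-.105,-.045,"tab top")
for x in(.629,.630,.631):edges(x,.1735,-.14,-.005,"plate top")
for x in(.6455,.660):edges(x,.2155-(0 if x<.65 else .012),-.12,-.03,"roof")
E
```

```text
[ 0.58333088 -0.16473513  0.3442848 ]
[ 0.58390345 -0.16376639  0.34430326]
tab top [(-0.0985, 8), (-0.09, 17), (-0.061, 16)]
tab top [(-0.09, 12), (-0.061, 13)]
tab top []
plate top [(-0.101, 11), (-0.049, 16), (-0.021, 6)]
plate top [(-0.101, 6), (-0.048, 14), (-0.021, 6)]
plate top [(-0.047, 8)]
roof [(-0.1065, 7), (-0.091, 12), (-0.0575, 16), (-0.0515, 7)]
roof [(-0.09, 12), (-0.0525, 13)]
```

The hanger sits at y ≈ -75 mm and the mark at ≈ -73 to -74 mm, which is centred within measuring error. Now the camera.

```bash
python3 - <<'E'
from h import *
print(rel([.455,-.325,.23],down(0)),plane("scene",(163.4,243.4),0),plane("scene",(141.4,288),0))
E
```

```text
(array([-16.21, -12.79,  11.42]), array([ 0.  , -0.  , -0.06])) [ 0.34935852 -0.2692396   0.        ] [ 4.38420317e-01 -4.25288311e-01  1.11022302e-16]
```

Call:
send_rows:
  dr:
    - [0,0,0]
    - [0,0,0]
    - [0,0,0]
    - [0,0,0]
    - [0,0,0]
    - [0,0,0]
    - [0,0,0]
    - [0,0,0]
  xyz:
    - [-2,-2,0]
    - [-6,-5,2]
    - [-10,-8,5]
    - [-13.5,-11,8]
    - [-16,-12.8,11]
    - [-16.2,-12.8,11.4]
    - [-16.2,-12.8,11.4]
    - [-16.2,-12.8,11.4]
  jaw: [100,100,100,100,100,100,100,100]

```text
time_s: 15.8
eef_pos: [0.4568, -0.3242, 0.2317]
eef_rot: [0.001, 0.708, 0.706, 0.0]
wrist_force: [-0.8, 0.9, -0.0]
opening: 1.003
grasp_force: 0.0
```

```bash
python3 - <<'E'
from h import *
for k in range(2):
    c=ctrl.calibration("wrist");im=ctrl.camera("wrist")[:,:,::-1]
cv2.imwrite("pics/w8.png",im);np.savez("w8.npz",**c);print(tool()[0],c["world_from_camera"][:3,3],proj("wrist",[.455,-.324,.11],c))
u=proj("wrist",[.455,-.324,.11],c).astype(int)
cv2.imwrite("pics/c8.png",np.hstack([im,cv2.resize(im[u[1]-64:u[1]+64,u[0]-48:u[0]+48],(288,384),interpolation=2)]));print(u)
E
```

```text
[ 0.45650139 -0.32435665  0.2315356 ] [ 0.4561635  -0.24939142  0.35433815] [253.98139737 190.177682  ]
[253 190]
```

View pics/c8.png

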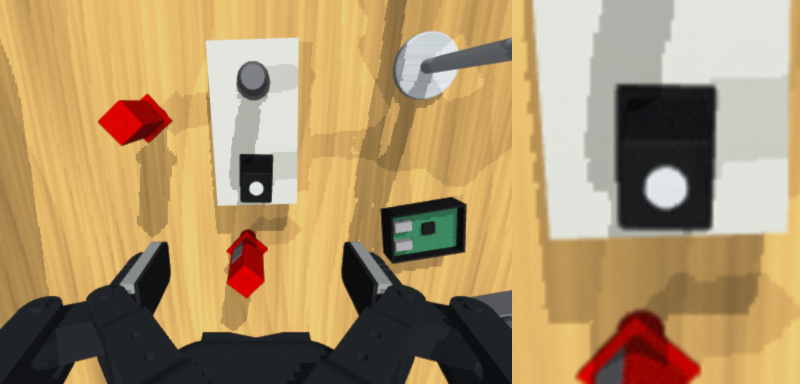

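The camera stands nearly square to the tool, with its top dot at about (256,188) and edges at columns 240–272. The driver is at (253,78) and the red look-alikes at (135,120) and (246,265), all clear of the fingers.

```bash
python3 - <<'E'
from h import *
c=dict(np.load("w8.npz"));im=cv2.imread("pics/w8.png");g=cv2.cvtColor(im,6)
m=(g[150:204,232:280]<70).astype(np.uint8);m=cv2.morphologyEx(m,cv2.MORPH_CLOSE,np.ones((13,13)))
for r in (172,180,190,198):
    xs=np.nonzero(g[r,228:284]<75)[0]+228;print(r,xs.min(),xs.max(),plane("wrist",(xs.min()-.5,r),.11,c),plane("wrist",(xs.max()+.5,r),.11,c))
print(np.nonzero(g[150:215,249]<70)[0][[0,-1]]+150)
p=plane("wrist",(256,188.3),.11,c);print(p,rel([p[0],p[1],.086],down(0)))
E
```

```text
172 240 271 [ 0.44272479 -0.30775454  0.11      ] [ 0.47000974 -0.30784268  0.11      ]
180 240 271 [ 0.44259214 -0.31481095  0.11      ] [ 0.4701018  -0.31490116  0.11      ]
190 241 271 [ 0.44329167 -0.32379951  0.11      ] [ 0.47021903 -0.32388948  0.11      ]
198 241 270 [ 0.44316126 -0.33112381  0.11      ] [ 0.46943851 -0.33121294  0.11      ]
[154 201]
[ 0.45675776 -0.32230352  0.11      ] (array([ 0.23,  0.  , 14.55]), array([ 0.01,  0.01, -0.03]))
```

Call:
send_rows:
  dr:
    - [0,0,0]
    - [0,0,0]
    - [0,0,0]
    - [0,0,0]
    - [0,0,0]
    - [0,0,0]
    - [0,0,0]
    - [0,0,0]
  xyz:
    - [0.2,0,1.5]
    - [0.2,0,4.5]
    - [0.2,0,8]
    - [0.2,0,11]
    - [0.2,0,13.5]
    - [0.2,0,14.5]
    - [0.2,0,14.5]
    - [0.2,0,14.5]
  jaw: [70,70,70,70,70,70,70,40]

```text
time_s: 16.9
eef_pos: [0.4559, -0.3234, 0.0863]
eef_rot: [0.001, 0.709, 0.705, -0.0]
wrist_force: [0.5, -1.1, -0.3]
opening: 0.502
grasp_force: 0.0
```

Call:
send_rows:
  dr:
    - [0,0,0]
    - [0,0,0]
    - [0,0,0]
    - [0,0,0]
    - [0,0,0]
    - [0,0,0]
    - [0,0,0]
    - [0,0,0]
  xyz:
    - [0,0,0]
    - [0,0,0]
    - [0,0,0]
    - [0,0,0]
    - [0,0,0]
    - [0,0,0]
    - [0,0,0]
    - [0,0,0]
  jaw: [0,0,0,0,0,0,0,0]

```text
time_s: 17.9
eef_pos: [0.456, -0.3236, 0.0866]
eef_rot: [0.001, 0.709, 0.705, -0.0]
wrist_force: [0.4, 0.7, 5.9]
opening: 0.322
grasp_force: 59.4
```

Call:
send_rows:
  dr:
    - [0,0,0]
    - [0,0,0]
    - [0,0,0]
    - [0,0,0]
    - [0,0,0]
    - [0,0,0]
    - [0,0,0]
    - [0,0,0]
  xyz:
    - [0,0,-1]
    - [0,0,-3]
    - [0,0,-5.5]
    - [0,0,-8.5]
    - [0,0,-12]
    - [0,0,-15]
    - [0,0,-17]
    - [0,0,-17.5]
  jaw: [0,0,0,0,0,0,0,0]

```text
time_s: 18.9
eef_pos: [0.4555, -0.3231, 0.2619]
eef_rot: [0.001, 0.709, 0.705, -0.0]
wrist_force: [0.4, -0.7, -0.7]
opening: 0.325
grasp_force: 60.7
```

```bash
python3 - <<'E'
from h import *
q=down(0)
F=R.from_rotvec([0,-np.pi/4,0])*q; print(F.as_matrix().round(3).tolist(),tool()[0])
print(rel([.43,-.0765,.30],F))
E
```

```text
[[0.0, 0.707, 0.707], [1.0, 0.0, 0.0], [0.0, 0.707, -0.707]] [ 0.45551662 -0.32311568  0.26193967]
(array([24.64, -2.67, -3.85]), array([-7.49,  0.03, -0.04]))
```

Call:
send_rows:
  dr:
    - [-0.5,0,0]
    - [-1.5,0,0]
    - [-2.5,0,0]
    - [-3.5,0,0]
    - [-4.5,0,0]
    - [-5.5,0,0]
    - [-6.5,0,0]
    - [-7.5,0,0]
  xyz:
    - [2,0,-1.5]
    - [5.5,-0.5,-3]
    - [9.5,-1,-3.9]
    - [13.5,-1.5,-3.9]
    - [17.5,-2,-3.9]
    - [21,-2.7,-3.9]
    - [24,-2.7,-3.9]
    - [24.6,-2.7,-3.9]
  jaw: [0,0,0,0,0,0,0,0]

```text
time_s: 19.9
eef_pos: [0.429, -0.0744, 0.2978]
eef_rot: [0.271, 0.654, 0.652, 0.271]
wrist_force: [-0.0, 0.7, -1.5]
opening: 0.32
grasp_force: 60.8
```

Call:
send_rows:
  dr:
    - [0,0,0]
    - [0,0,0]
    - [0,0,0]
    - [0,0,0]
    - [0,0,0]
    - [0,0,0]
    - [0,0,0]
    - [0,0,0]
  xyz:
    - [0,0,0]
    - [0,0,0]
    - [0,0,0]
    - [0,0,0]
    - [0,0,0]
    - [0,0,0]
    - [0,0,0]
    - [0,0,0]
  jaw: [0,0,0,0,0,0,0,0]

```text
time_s: 20.9
eef_pos: [0.4295, -0.0767, 0.2993]
eef_rot: [0.271, 0.655, 0.652, 0.27]
wrist_force: [-0.1, 0.3, -1.4]
opening: 0.321
grasp_force: 60.8
```

```bash
python3 - <<'E'
from h import *
F=R.from_rotvec([0,-np.pi/4,0])*down(0)
p,r=tool();print(p,r.as_matrix()[:,2],ctrl.get_obs()["q"],rel([.52,-.0765,.2357],F))
c=ctrl.calibration("wrist");im=ctrl.camera("wrist")[:,:,::-1];s=ctrl.camera("side")[:,:,::-1];t=ctrl.camera("scene")[:,:,::-1]
for n,i in(("w9",im),("s9",s),("t9",t)):cv2.imwrite(f"pics/{n}.png",i)
np.savez("w9.npz",**c)
cv2.imwrite("pics/c9.png",np.vstack([np.hstack([cv2.resize(im,(400,300)),cv2.resize(s[90:240,180:380],(400,300),interpolation=2)]),np.hstack([cv2.resize(im[0:150,180:380],(400,300),interpolation=2),cv2.resize(t[140:290,170:370],(400,300),interpolation=2)])]))
E
```

```text
[ 0.42952186 -0.07671156  0.29928542] [ 0.70709067 -0.00356555 -0.7071139 ] [-0.87182412 -0.79255794  2.4105518   0.66685571  1.05808055 -1.0628828 ] (array([ 0.07,  1.9 , 10.89]), array([-0.  ,  0.03, -0.03]))
```

View pics/c9.png

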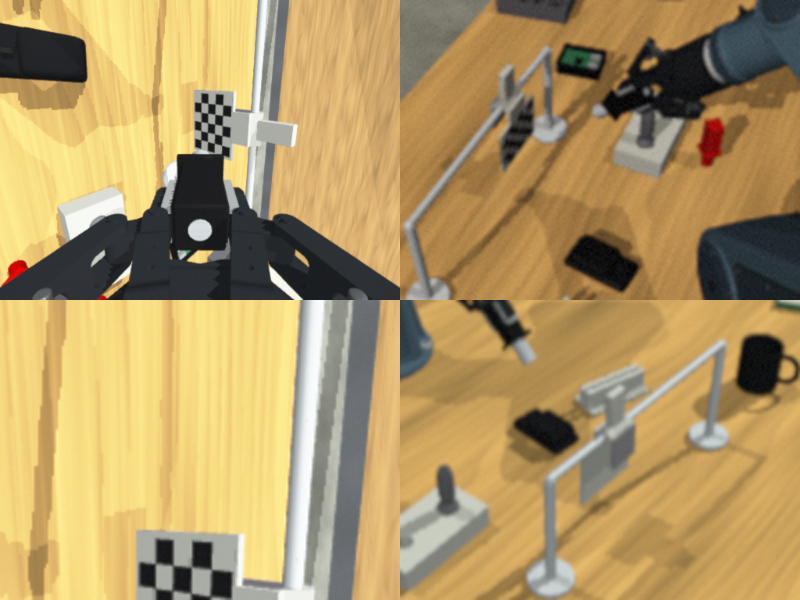

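The view shows the hanger still hanging at wrist (214,125), checkered face towards the robot. The camera is held, tipped 45°, clear of everything. That was my eleventh viewed picture, one over the limit of 10, so I will view no more and check by numbers only.

```bash
python3 - <<'E'
from h import *
c=dict(np.load("w9.npz"))
o=c["world_from_camera"][:3,3];print(o)
for uv in ((248,116),(300,117),(297,203)):
    oo,d=ray("wrist",uv,c);print(oo+d*(.627-oo[0])/d[0])
for p in ([.627,-.02,.1735],[.627,-.13,.1735],[.627,-.02,.0835]):print(proj("wrist",p,c))
E
```

```text
[ 0.34195073 -0.00155916  0.38587267]
[ 0.627      -0.02272598  0.08611997]
[ 0.627      -0.02088413  0.17373639]
[ 0.627      -0.12665943  0.17442331]
[299.86660531 116.20898372]
[296.31706643 205.30679437]
[246.65777785 113.88110541]
```

The plate corners match the expected target pose within 2–3 mm, so I make the final approach.

Call:
send_rows:
  dr:
    - [0,0,0]
    - [0,0,0]
    - [0,0,0]
    - [0,0,0]
    - [0,0,0]
    - [0,0,0]
    - [0,0,0]
    - [0,0,0]
  xyz:
    - [0.1,0.5,0.6]
    - [0.1,1.2,2]
    - [0.1,1.9,4]
    - [0.1,1.9,6]
    - [0.1,1.9,8]
    - [0.1,1.9,9.7]
    - [0.1,1.9,10.6]
    - [0.1,1.9,10.9]
  jaw: [0,0,0,0,0,0,0,0]

```text
time_s: 22.05
eef_pos: [0.5203, -0.0758, 0.2351]
eef_rot: [0.271, 0.655, 0.652, 0.27]
wrist_force: [-0.3, 0.8, -1.8]
opening: 0.322
grasp_force: 60.8
```

Call:
send_rows:
  dr:
    - [0,0,0]
    - [0,0,0]
    - [0,0,0]
    - [0,0,0]
    - [0,0,0]
    - [0,0,0]
    - [0,0,0]
    - [0,0,0]
  xyz:
    - [0,0,0]
    - [0,0,0]
    - [0,0,0]
    - [0,0,0]
    - [0,0,0]
    - [0,0,0]
    - [0,0,0]
    - [0,0,0]
  jaw: [0,0,0,0,0,0,0,0]

```text
time_s: 23.05
eef_pos: [0.52, -0.0762, 0.2356]
eef_rot: [0.271, 0.655, 0.652, 0.27]
wrist_force: [-0.2, 0.2, -1.4]
opening: 0.319
grasp_force: 60.8
```

```bash
python3 - <<'E'
from h import *
p,r=tool();z=r.as_matrix()[:,2];o=ctrl.get_obs();t=np.array([.627,-.075,.129])
l=p+z*.0816+r.as_matrix()[:,0]*.0015;v=t-l;print(p,z,"lens",l,"dist",np.linalg.norm(v),"aim err deg",np.degrees(np.arccos(z@v/np.linalg.norm(v))),o["q"],np.abs(o["dq"]).max(),o["wrist_force"],o["grasp_force"],o["opening"])
E
```

```text
[ 0.52004078 -0.07615644  0.23562795] [ 0.70707016 -0.00352255 -0.70713463] lens [ 0.57774523 -0.0749439   0.17792582] dist 0.06942457207091629 aim err deg 0.2490987775061581 [-0.61989473 -0.34101266  2.31081704  0.76229406  0.63188633 -1.11960519] 0.0012677953329021223 [-0.2142239   0.15417293 -1.44584037] 60.835007429122925 0.31904286777558855
```

```bash
python3 -c "
from bench import ctrl
print(ctrl.hand_in())"
```

```text
the job is handed in; nothing more can be done
None
```

Handed in at 23 s of the 61 s, no verdict returned: the target hangs within about 3 mm of the mark and is released, and the camera is held still at 45°, lens about 69 mm from the face centre and aimed within about 1° (computed from the arm pose, not seen in a picture); I viewed 11 pictures against the limit of 10.

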